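# Take the service key off the safety hook

### The arm

A 7-joint arm with a two-finger parallel gripper is mounted at the origin on the work surface. World frame = base frame: x ahead of the robot, y to its left, z up, the work surface at z = 0. Lengths are in mm, angles in rad, forces in N, time in s.
With the tool pointing down it reaches from about 400 to 875 mm from the base axis. Payload 6.5 kg.
Tool frame: the origin (TCP) lies on the centre line of the jaws, within the pads' length; the fingertips stand 19 mm ahead of it and the grasp point (between the pads) is the TCP; x points along the fingers, y is the direction in which the jaws open and shut, and the axes are right-handed (so a half turn about x gives the same grasp; the last joint's range is limited). The gripper opens to 85 mm and grips with 20 to 120 N. Pads are 22 mm wide; open, the fingers measure 114 mm over their backs; the gripper's body (76 mm by 85 mm) begins 54 mm behind the grasp point. The pads swing forward as they close: fully open they stand 13 mm farther back than shut.
Start: joints at [1.117, 0.536, -0.004, 1.538, 0.003, 1.067, -0.071], TCP at [245.795, -601.727, 250.29] pointing down, gripper open.
Joint ranges: [-2.7, 2.7], [-0.37, 2.16], [-1.27, 1.26], [0.24, 2.4], [-1.31, 4.45], [0.19, 1.91], [-2.76, 2.76]. Speed limits (rad/s): [2.39, 2.39, 3.14, 3.14, 3.14, 3.14, 3.14].

### API

Orientations are given as [roll, pitch, yaw] about the fixed x, y, z axes, in that order (R = Rz(yaw) Ry(pitch) Rx(roll)).
In Python, from cell import sense, capture, finish_job gives the robot as it stands. The module is installed in compiled form; this text tells all that it offers.
- The arm moves only by the shell command python3 -m crank 'ROWS' [FORCE]. ROWS is JSON, a list of rows, each a list of 3 entries, a list of its own where there are three numbers: the shift along the tool's x, y, z in units of 30 mm (1.0 is 30 mm), then the turn, a rotation vector about the tool's x, y, z in units of 6 degrees (1.0 is 6 degrees), then the opening, from 0 (shut) to 1 (fully open). In form: [[[tx, ty, tz], [wx, wy, wz], jaw], ...]. A call has exactly 10 rows; each row shifts and turns the pose as measured when the row begins, along the tool's axes as they then stand; what a row does not reach is not made up. A row lasts 1/10 s, in which the tool goes at most 50 mm and 8.59 degrees, less where a joint would pass 70% of its speed; a pose out of reach is approached as far as the arm can. A call is refused whole if a number of a shift passes 1 or a number of a turn 1, either way. A call with a gripper value outside its range is refused whole. The fingers move at their own pace and stop on an object; FORCE is the grip in N (left out, the last holds). Time passes only in rows, so rows that do not move let the fingers close, or fill a call up. It gives the time, the measured TCP pose, the force and the opening at its end, in the units of the state.
- sense(): the state, without advancing time (a new reading comes with each control period).
- capture(name): name is "scene" or "top" or "wrist"; returns a dict with "color" (480x640x3 uint8, blue, green, red), "K" (3x3 intrinsics, pixels), "dist" ([k1, k2, p1, p2, k3] as OpenCV has them; the pictures are not rectified), "extrinsics" (4x4, takes a point from world to camera coordinates); the wrist camera has in their place "tool_from_camera" (4x4, takes a point from camera to tool coordinates, whose origin is the TCP and whose axes are the tool frame's). Camera axes: x right, y down, z forward; pixel columns grow to the right and rows downward; lengths in mm; the calibration is good to about 2 mm. A picture is of the moment at which its call begins: read the wrist's pose just before it. There is no depth.
- finish_job(): hands the job in, once; it reports no verdict.
The state is a dict: "t": time; "qpos": joint angles; "dq": joint speeds; "joint_efforts": joint torques, N m; "tcp_pos": TCP position; "orientation": TCP orientation; "wrist_force": force on the tool from outside, world axes, zero at the start; "ft_torque": the same for the moment, N m; "gripper_width": opening from 0.0 (shut) to 1.0 (fully open).
Only numpy, scipy, OpenCV 4.12 (cv2) and the standard library are available. Lean on these libraries where they do the work, as an engineer would, in place of code of your own. Each camera call takes 0.05 s, during which the arm holds its last target.

### The job

Take the brass cross-shaped service key off the safety hook: hold it by its upper arm, slide it gently back against the orange sprung keeper until it just comes clear of the hook's lips (no more than about 4 mm farther, or the keeper's spring is overstrained), and keep the keeper pressed while you lift the key straight out, never forcing the key against the hook with 20 N or more. Then lower the key, long arm down, into the green key pot until its crossbar rests on the rim, and let go. Do not drop the key or disturb the jug, the bottle or the dish.

Things in the scene. Friction and masses are not known exactly. Their poses are not given: they have to be found in the camera images.
- stand: Fixed hook stand. Origin: on the counter; x = from the open end of the hook back to its post, y along the key's crossbar, z up. Dark base x -65 to 85, y +-55, 12 mm thick; post x 49 to 67. The blue head it carries (prongs, lips, keeper) is clamped by hand: as a whole up to 10 mm nearer or farther in stand x than the nominal places given, not measured. Key on hook: under 20 N
- lip_nominal (a point): Nominal (head unshifted) point midway between the two lip ends: stand x -8, y 0, z 146 mm. Two steel prongs along x at y +-14 mm, 8 mm wide, 20 mm clear between; top 120 mm above the counter; in front (inner face x -46) they turn up and recurve back as lips, z 142 to 150, ending here. The crossbar lies on the prongs under the lips; it lifts out only with its front face behind the lip ends
- keeper (a joint): Angle (rad) of the orange keeper, a U-shaped bail of 8 mm rod. Its cross rod (along stand y, z 148, front face at the lip ends) is 1 to 25 mm behind the key's upper arm at the start. 0 = shut. Sliding the key to stand +x swings it: at 0.22 (12 mm) the key just clears the lips; past 0.30 (16.5 mm) its spring is overstrained; 0.40 end stop. Rod force 3 N at first, 7 N at 0.22, 8.4 N at 0.30
- key_center (a point): Crossing of the loose brass key (about 0.22 kg, 12 mm square bar). y along the crossbar (ends y +-34), z up: upper arm to 70 mm above, lower arm to 76 mm below, its end dark. Grasp the upper arm, closing along the key's x, fingertips 30 mm or more above this point to clear lips and keeper. Starts 126 mm above the counter at stand x -27 +-1.5, axes parallel to the stand's
- pot_rim (a point): Centre of the mouth of the fixed green key pot, 85 mm above the counter: round, outer diameter 50 mm, inner diameter 34 mm, 79 mm deep. The key's lower arm goes in and the crossbar comes to rest across the rim, key centre 6 mm above this point, any yaw
- jug: White detergent jug with red cap, 75 x 120 x 186 mm, origin under its middle; leave alone
- softener: Yellow softener bottle, 64 mm diameter, 170 mm tall, origin under its middle; leave alone
- dish: White ceramic dish, 100 mm diameter, 35 mm tall, origin under its middle; leave alone
Mind the look-alikes: they are no part of the job. Leave any brown, pink or turquoise look-alike of the stand alone.

How it is judged (in metres and radians):
On the way, in this order (a step that is already met when the one before it is completed fails the run):
1. the keeper is pressed open (past 0.19 rad) while the key is still under the hook's lips (value of joint keeper above 0.19 rad and height (world z) of key_center below 0.136 m), for 0.15 s.
2. the key is lifted out above the hook (height (world z) of key_center above 0.165 m), for 0.1 s.
At the end, for the whole second after the job is handed in: The key stands in the green pot: its centre within 14 mm of the pot's axis and 1 to 12 mm above the rim (crossbar resting on it), within 0.2 rad of upright, at rest (below 0.02 m/s), let go; the keeper has sprung shut (below 0.05 rad) (horizontal distance between key_center and pot_rim below 0.014 m and height (world z) of key_center between 0.086 and 0.097 m and angle between key_center's own z axis and vertical below 0.2 rad and linear speed of key below 0.02 m/s and value of joint keeper below 0.05 rad); the robot touches nothing.
It fails at once if the key is pressed against the hook or its keeper with more than 20 N (contact force between key and stand above 20 N).
It fails at once if the keeper is overstrained: pressed past 0.30 rad (value of joint keeper above 0.3 rad).
It fails at once if the key is dropped: out of the fingers and falling faster than 0.45 m/s (about 10 mm of fall) (contact force between the fingers and key below 0.05 N and linear speed of key above 0.45 m/s).
It fails at once if the key goes down beside the pot (its centre below 75 mm) (height (world z) of key_center below 0.075 m).
It fails at once if the jug, the bottle or the dish is moved more than 30 mm or tipped (distance of any of jug, softener, dish from where it was at the start of the episode above 0.03 m or angle between any of jug, softener, dish's own z axis and vertical above 0.3 rad).
It also fails if it takes over 58 s, if anything falls off the work surface, if the arm or the gripper's body presses on something with over 40 N, if the wrist force passes 120 N, or if a joint passes its speed limit or range.

## Working session

There is one attempt and no reset: what is moved stays moved. The work goes in short steps, Python scripts to look and compute and a shell command to move; the robot and the scene stay as the last step left them, time stands still between calls to the robot, and variables do not carry over. Pictures are saved under pics/ and viewed, and the job is handed in when it is done.

```bash
mkdir -p pics; cat > h.py <<'E'
import numpy as np,cv2
from cell import sense,capture
from scipy.spatial.transform import Rotation as R
def snap(n,f):
    s=sense();c=capture(n);cv2.imwrite('pics/'+f+'.png',c['color'])
    E=c.get('extrinsics')
    if E is None:
        T=np.eye(4);T[:3,:3]=R.from_euler('xyz',s['orientation']).as_matrix();T[:3,3]=s['tcp_pos']
        E=np.linalg.inv(T@np.array(c['tool_from_camera']))
    np.savez('pics/'+f+'.npz',K=c['K'],d=c['dist'],E=E);return s
def load(f):
    z=np.load('pics/'+f+'.npz');return z['K'],z['d'],z['E']
def ray(f,uv):
    K,d,E=load(f);p=cv2.undistortPoints(np.array([[uv]],float),K,d)[0,0]
    Ei=np.linalg.inv(E);return Ei[:3,3],Ei[:3,:3]@np.array([p[0],p[1],1])
def atz(f,uv,z):
    o,v=ray(f,uv);return o+v*(z-o[2])/v[2]
def tri(*obs):
    A=np.zeros((3,3));b=np.zeros(3);L=[]
    for f,uv in obs:
        o,v=ray(f,uv);v=v/np.linalg.norm(v);P=np.eye(3)-np.outer(v,v);A+=P;b+=P@o;L.append((o,P))
    x=np.linalg.solve(A,b);return x,[float(np.linalg.norm(P@(x-o))) for o,P in L]
def proj(f,X):
    K,d,E=load(f);return cv2.projectPoints(np.array(X,float).reshape(-1,1,3),cv2.Rodrigues(E[:3,:3])[0],E[:3,3],K,d)[0][:,0]
def crop(f,x0,y0,x1,y1,k,g):
    im=cv2.imread('pics/'+f+'.png')[y0:y1,x0:x1];cv2.imwrite('pics/'+g+'.png',cv2.resize(im,None,fx=k,fy=k,interpolation=cv2.INTER_CUBIC))
E
python3 - <<'E'
from h import *
print(snap('scene','s0'));snap('top','t0');snap('wrist','w0')
for f in('s0','t0'):
    K,d,E=load(f);print(K[0,0],np.linalg.inv(E).round(2))
E
```

```text
{'t': 0.0, 'qpos': array([ 1.11681666,  0.53717152, -0.00443173,  1.53885575,  0.00260649,
        1.06729326, -0.07117421]), 'dq': array([ 0.00023449,  0.00055639,  0.0005654 , -0.00011735, -0.0007532 ,
       -0.00089926,  0.00143268]), 'joint_efforts': array([-6.59841098e-04, -5.83425593e+01,  1.04822729e+00, -2.59116930e+01,
        1.22882158e-02,  9.42608924e-03,  4.35039090e-05]), 'tcp_pos': array([ 245.54439331, -601.20056882,  249.41643114]), 'orientation': array([-1.49201468,  1.56907414,  2.03745255]), 'wrist_force': array([ 0.26505549,  0.18572353, -0.55568173]), 'ft_torque': array([ 0.02585855, -0.0405223 ,  0.01777018]), 'gripper_width': 1.0010695956215574}
586.1637712977883 [[ 6.80000e-01  4.70000e-01 -5.60000e-01  1.22941e+03]
 [ 7.30000e-01 -4.20000e-01  5.40000e-01 -6.47410e+02]
 [ 2.00000e-02 -7.70000e-01 -6.30000e-01  8.90510e+02]
 [ 0.00000e+00  0.00000e+00  0.00000e+00  1.00000e+00]]
498.9874479079276 [[-2.0000e-02 -9.9000e-01  1.1000e-01  4.5189e+02]
 [-1.0000e+00  2.0000e-02  1.0000e-02 -1.8740e+01]
 [-1.0000e-02 -1.1000e-01 -9.9000e-01  1.1991e+03]
 [ 0.0000e+00  0.0000e+00  0.0000e+00  1.0000e+00]]
```

View pics/s0.png

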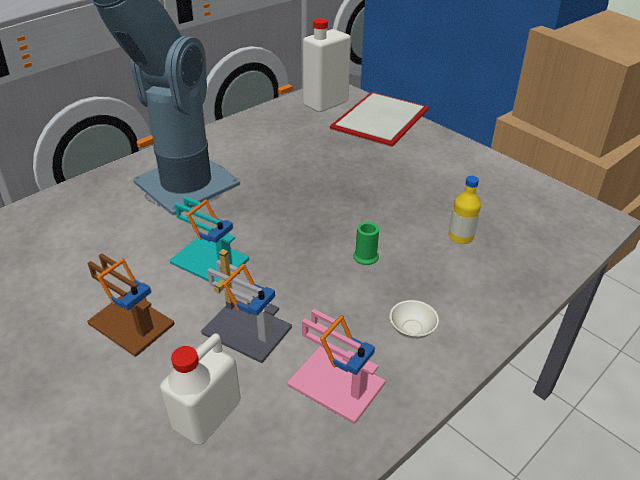

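View pics/t0.png

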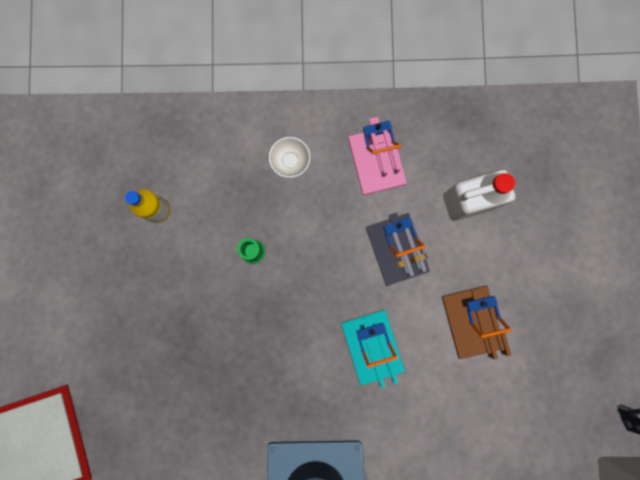

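View pics/w0.png

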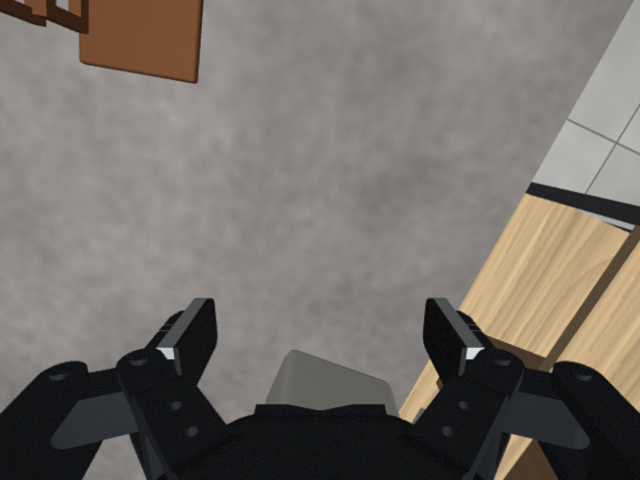

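Candidates: the dark stand with the brass key (top 408,255; scene 240,290). The look-alikes are turquoise (top 375,348), brown (485,325) and pink (380,155), and none of these carries a key. I choose the dark base and will check it in a close crop.

```bash
python3 - <<'E'
from h import *
crop('s0',170,180,330,370,3,'s0c');crop('t0',350,190,450,300,5,'t0c');crop('t0',220,220,280,280,8,'t0p')
E
```

```text
(no output)
```

View pics/s0c.png

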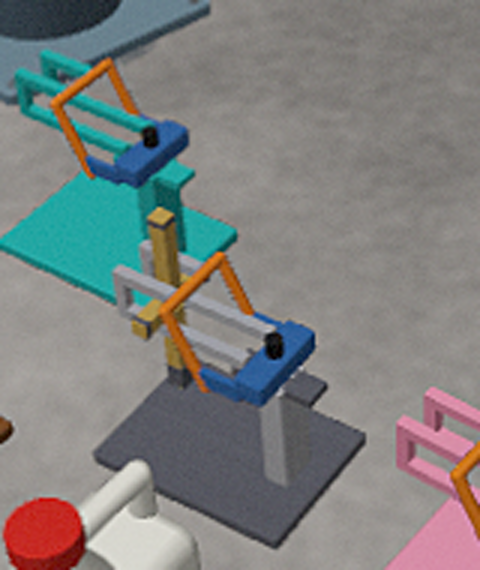

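View pics/t0c.png

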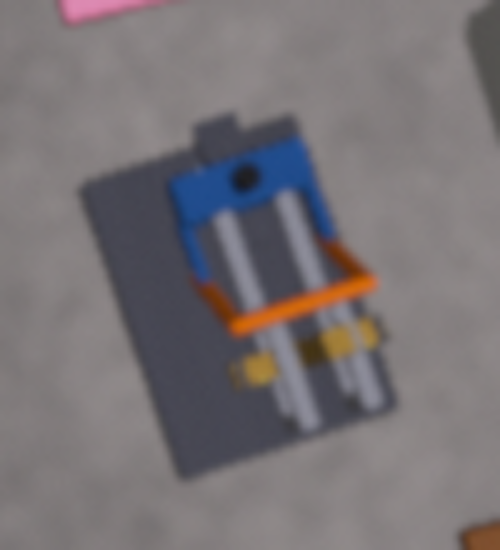

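View pics/t0p.png

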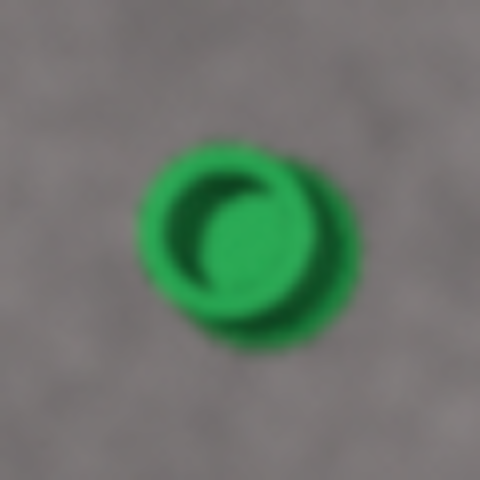

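The crop confirms it: the dark-grey base carries the brass key, whose top is at scene about (224,252). The hook's open end faces the robot. Next I'll measure the stand, key and pot.

```bash
python3 - <<'E'
from h import *
from scipy.optimize import least_squares
tc=[(350+a/5,190+b/5) for a,b in [(80,190),(180,478),(395,408),(297,118)]]
sc=[(170+a/3,180+b/3) for a,b in [(365,437),(275,546),(95,455)]]
for c in tc: print('t',atz('t0',c,12).round(1))
for c in sc: print('s',atz('s0',c,12).round(1))
# pot
print('pot', atz('t0',(220+227/8,220+232/8),85).round(1))
im=cv2.imread('pics/s0.png');hsv=cv2.cvtColor(im,cv2.COLOR_BGR2HSV)
for c in [(223.5,251.5)]: print('keytop s z196',atz('s0',c,196).round(1))
print('keytop t',atz('t0',(350+338/5,190+342/5),196).round(1))
crop('s0',340,210,400,270,8,'s0p')
E
```

```text
t [ 597.1 -132.4   12. ]
t [ 459.1 -175.4   12. ]
t [ 490.2 -277.8   12. ]
t [ 629.7 -237.2   12. ]
s [ 604.9 -134.7   12. ]
s [ 637.5 -238.2   12. ]
s [ 496.6 -279.5   12. ]
pot [546.2 139.3  85. ]
keytop s z196 [ 512.7 -215.3  196. ]
keytop t [ 511.1 -216.1  196. ]
```

View pics/s0p.png

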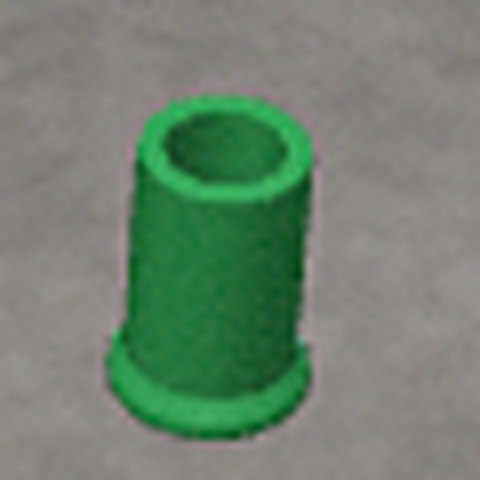

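```bash
cat >> h.py <<'E'
def Rt(s): return R.from_euler('xyz',s['orientation']).as_matrix()
def want(yaw,sgn=1):
    x=np.array([0,0,-1.]);y=sgn*np.array([np.cos(yaw),np.sin(yaw),0]);return np.c_[x,y,np.cross(x,y)]
def go(p,yaw=None,sgn=1):
    s=sense();M=Rt(s)
    print('t',round(s['t'],2),'tcp',s['tcp_pos'].round(1),'F',s['wrist_force'].round(1),'g',round(s['gripper_width'],3))
    print(' tool y',M[:,1].round(3),'d units(now axes)',(M.T@(np.array(p)-s['tcp_pos'])/30).round(3))
    if yaw is not None:
        W=want(yaw,sgn);print(' turn units',(np.degrees(R.from_matrix(M.T@W).as_rotvec())/6).round(3),'d units(final axes)',(W.T@(np.array(p)-s['tcp_pos'])/30).round(3))
E
python3 - <<'E'
from h import *
print('pot s',atz('s0',(340+226/8,210+148/8),85).round(1),sense()['qpos'].round(2))
t=np.array([[597.1,-132.4],[459.1,-175.4],[490.2,-277.8],[629.7,-237.2]])
s=np.array([[604.9,-134.7],[637.5,-238.2],[496.6,-279.5]])
X=np.array([[85,55],[-65,55],[-65,-55],[85,-55]])
def fit(X,P):
    a=X-X.mean(0);b=P-P.mean(0);y=np.arctan2((a[:,0]*b[:,1]-a[:,1]*b[:,0]).sum(),(a*b).sum());c,q=np.cos(y),np.sin(y);m=np.array([[c,-q],[q,c]])
    o=P.mean(0)-m@X.mean(0);print(y,o,(m@X.T).T+o-P, 'key',m@[-27,0]+o)
fit(X,t);fit(X[[0,3,2]],s)
for sg in(1,-1): go([512,-216,250],.29,sg)
# upper-arm yaw check
E
```

```text
pot s [549.9 140.6  85. ] [ 1.12  0.54 -0.    1.54  0.    1.07 -0.07]
0.2946141050870441 [ 534.45585734 -208.60370603] [[ 2.72318677  1.10807989]
 [-2.81395315  0.55248938]
 [-1.97318677 -2.30807989]
 [ 2.06395315  0.64751062]] key [ 508.61917215 -216.44371233]
0.29400888658850266 [ 540.85568019 -210.06271909] [[ 1.36978817  1.90949116]
 [ 0.64684305  0.12961002]
 [-2.01663122 -2.03910118]] key [ 515.01425482 -217.88708711]
t 0.15 tcp [ 245.6 -601.3  249.6] F [-0.3  0.8 -0.3] g 1.002
 tool y [ 0.378 -0.926 -0.001] d units(now axes) [-3.0000e-03 -8.5310e+00 -1.3078e+01]
 turn units [-1.4065e+01 -8.0000e-03  1.1000e-02] d units(final axes) [-0.013 12.182 -9.769]
t 0.15 tcp [ 245.6 -601.3  249.6] F [-0.3  0.8 -0.3] g 1.002
 tool y [ 0.378 -0.926 -0.001] d units(now axes) [-3.0000e-03 -8.5310e+00 -1.3078e+01]
 turn units [1.5935e+01 1.1000e-02 9.0000e-03] d units(final axes) [ -0.013 -12.182   9.769]
```

```bash
python3 -m crank '[[[-0.15,-0.54,-0.84],[-1,0,0],0.5],[[-0.15,-0.45,-0.89],[-1,0,0],0.5],[[-0.15,-0.36,-0.93],[-1,0,0],0.5],[[-0.15,-0.26,-0.97],[-1,0,0],0.5],[[-0.15,-0.16,-0.98],[-1,0,0],0.5],[[-0.15,-0.05,-1],[-1,0,0],0.5],[[-0.15,0.05,-1],[-1,0,0],0.5],[[-0.15,0.16,-0.98],[-1,0,0],0.5],[[-0.15,0.26,-0.97],[-1,0,0],0.5],[[-0.15,0.36,-0.93],[-1,0,0],0.5]]' 40
python3 -c "
from h import *
go([508,-217,270],.294)"
```

```text
t: 1.15
tcp_pos: [413.2, -346.3, 292.1]
orientation: [-1.855, 1.562, 2.754]
wrist_force: [0.5, 0.2, -0.0]
gripper_width: 0.503
t 1.15 tcp [ 413.2 -346.3  292.1] F [ 0.5  0.2 -0. ] g 0.503
 tool y [ 0.995 -0.104 -0.008] d units(now axes) [ 0.724  2.701 -4.614]
 turn units [-3.8   -0.039  0.074] d units(final axes) [ 0.735  4.273 -3.211]
```

```bash
python3 -m crank '[[[0,0.55,-0.85],[-1,0,0],0.5],[[0,0.6,-0.8],[-1,0,0],0.5],[[0,0.7,-0.7],[-1,0,0],0.5],[[0,0.8,-0.6],[-0.8,0,0],0.5],[[0,0.8,-0.6],[0,0,0.05],0.5],[[0,0.8,-0.5],[0,0,0],0.5],[[0,0,0],[0,0,0],0.5],[[0,0,0],[0,0,0],0.5],[[0,0,0],[0,0,0],0.5],[[0,0,0],[0,0,0],0.5]]'
python3 -c "
from h import *
go([508,-217,270],.294)
snap('wrist','w1');snap('scene','s1')
print(capture('wrist')['tool_from_camera'].round(2))"
```

```text
t: 2.15
tcp_pos: [527.4, -196.5, 290.9]
orientation: [-2.865, 1.563, 2.167]
wrist_force: [-0.1, 0.6, -0.1]
gripper_width: 0.502
t 2.15 tcp [ 527.4 -196.5  290.9] F [-0.1  0.6 -0.1] g 0.502
 tool y [ 0.95   0.314 -0.002] d units(now axes) [ 0.695 -0.826  0.451]
 turn units [ 0.24  -0.074  0.022] d units(final axes) [ 0.697 -0.817  0.466]
[[ 0.0000e+00 -2.8000e-01  9.6000e-01 -1.2323e+02]
 [ 1.0000e+00  0.0000e+00 -0.0000e+00 -4.0000e-02]
 [ 0.0000e+00  9.6000e-01  2.8000e-01 -7.1480e+01]
 [ 0.0000e+00  0.0000e+00  0.0000e+00  1.0000e+00]]
```

View pics/w1.png

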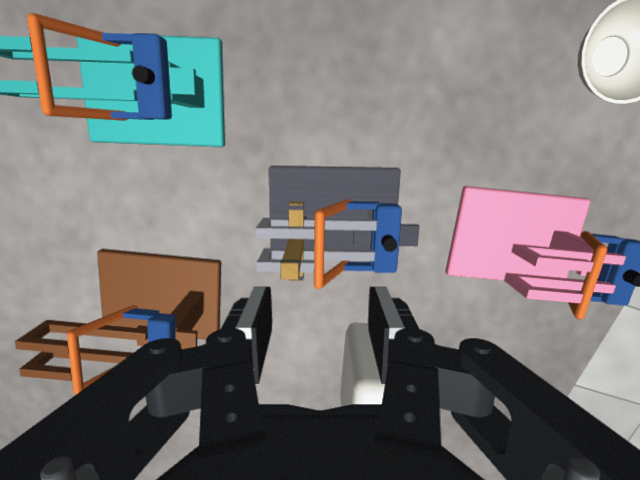

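```bash
python3 -c "
from h import *
crop('w1',240,150,440,300,4,'w1c')"
```

```text
(no output)
```

View pics/w1c.png

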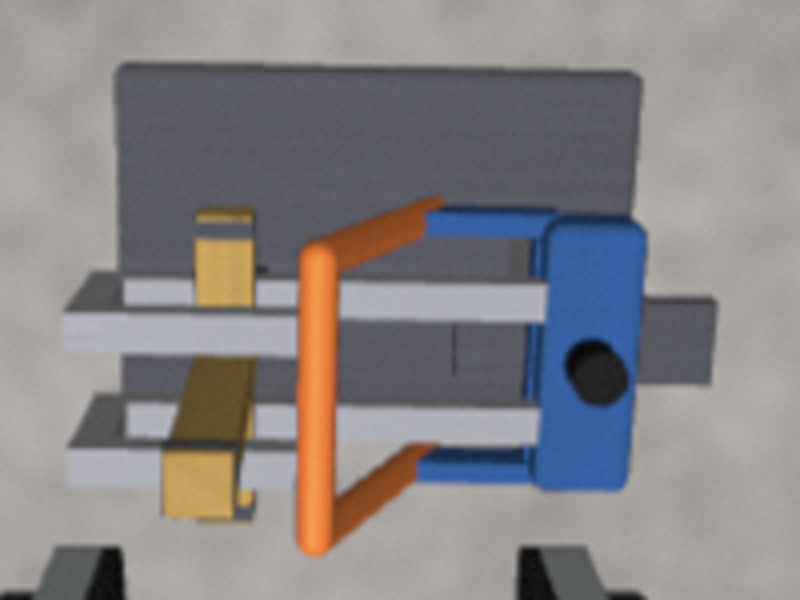

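```bash
python3 -c "
from h import *
p=lambda a,b:(240+a/4,150+b/4)
A=atz('w1',p(117,67),12);B=atz('w1',p(640,74),12);print('base L',A,B,np.linalg.norm(B-A),np.arctan2(*(B-A)[1::-1]))
k=atz('w1',p(200,482),196);print('keytop',k)
print('key top edges',[atz('w1',p(*c),196).round(1) for c in [(163,447),(237,447),(235,517),(163,517)]])
r1=atz('w1',p(318,250),148);r2=atz('w1',p(316,545),148);print('rod',r1,r2,np.linalg.norm(r2-r1))
rf=(r1+r2)/2
x0=atz('w1',p(66,345),150);x1=atz('w1',p(70,478),150);print('lip front top',x0,x1)
u=np.array([np.cos(.294),np.sin(.294)]);n=np.array([-u[1],u[0]])
for nm,q in dict(base0=A,base85=B,key=k,r1=r1,r2=r2,f0=x0,f1=x1).items(): print(nm,(u@q[:2]).round(1),(n@q[:2]).round(1))
print('tri',tri(('w1',p(200,482)),('s0',(223.5,251.5)),('t0',(350+338/5,190+342/5))))
print('pot tri',tri(('s0',(340+226/8,210+148/8)),('t0',(220+227/8,220+232/8))))
"
```

```text
base L [ 460.14880106 -177.91602408   12.        ] [ 600.42687846 -133.58291613   12.        ] 147.11683607733406 0.30610422893732664
keytop [ 512.62380739 -216.58042449  196.        ]
key top edges [array([ 505. , -212.6,  196. ]), array([ 516.6, -208.8,  196. ]), array([ 520. , -220.7,  196. ]), array([ 508.6, -224.5,  196. ])]
rod [ 521.87883964 -182.78621251  148.        ] [ 540.78575142 -241.41782323  148.        ] 61.604683991212994
lip front top [ 480.9493324  -215.78997699  150.        ] [ 489.08825137 -242.30811889  150.        ]
base0 388.8 -303.6
base85 536.0 -301.8
key 427.9 -355.8
r1 446.5 -326.2
r2 447.6 -387.8
f0 397.8 -345.9
f1 397.9 -373.6
tri (array([ 512.12423778, -215.94245311,  196.18223331]), [0.7163239934216686, 0.8537752649927125, 1.047310083268442])
pot tri (array([547.53482353, 140.83183706,  83.21893814]), [1.6952745556427555, 1.6952745556428455])
```

The wrist view gives these positions:
- Key top at (290,270), which puts it at (512,-216,196). All three cameras agree to 1 mm.
- The keeper rod at pixel x 319 has its front face about 9 mm behind the upper arm, so the key should clear after about 21 mm of slide.

Next I'll align and then descend.

```bash
python3 -m crank '[[[0.2,-0.3,0.15],[0.2,-0.07,0],0.5],[[0.4,-0.3,0.15],[0,0,0],0.5],[[0.4,-0.12,0.12],[0,0,0],0.5],[[0.3,0,0],[0,0,0],0.5],[[0,0,0],[0,0,0],0.5],[[0,0,0],[0,0,0],0.5],[[0,0,0],[0,0,0],0.5],[[0,0,0],[0,0,0],0.5],[[0,0,0],[0,0,0],0.5],[[0,0,0],[0,0,0],0.5]]'
python3 -c "
from h import *
go([512.2,-216,180],.297)"
```

```text
t: 3.3
tcp_pos: [508.4, -217.5, 248.2]
orientation: [-1.516, 1.568, -2.792]
wrist_force: [-0.0, 0.2, -0.6]
gripper_width: 0.5
t 3.3 tcp [ 508.4 -217.5  248.2] F [-0.   0.2 -0.6] g 0.5
 tool y [ 0.957  0.29  -0.003] d units(now axes) [ 2.274  0.143 -0.012]
 turn units [-0.024  0.001  0.024] d units(final axes) [ 2.275  0.137 -0.011]
```

```bash
python3 -m crank '[[[0.2,0.1,0],[-0.02,0,0.02],0.5],[[0.3,0.04,0],[0,0,0],0.5],[[0.3,0,0],[0,0,0],0.5],[[0.3,0,0],[0,0,0],0.5],[[0.3,0,0],[0,0,0],0.5],[[0.2,0,0],[0,0,0],0.5],[[0.1,0,0],[0,0,0],0.5],[[0,0,0],[0,0,0],0.5],[[0,0,0],[0,0,0],0.5],[[0,0,0],[0,0,0],0.5]]'
python3 -c "
from h import *
go([512.2,-216,180],.297);snap('wrist','w2');crop('w2',200,180,460,380,3,'w2c')"
```

```text
t: 4.3
tcp_pos: [512.5, -215.9, 192.0]
orientation: [-2.223, 1.57, 2.787]
wrist_force: [0.5, 0.0, -0.7]
gripper_width: 0.497
t 4.3 tcp [ 512.5 -215.9  192. ] F [ 0.5  0.  -0.7] g 0.497
 tool y [ 0.956  0.293 -0.001] d units(now axes) [ 0.399 -0.011  0.002]
 turn units [ 0.003 -0.007  0.009] d units(final axes) [ 0.399 -0.011  0.001]
```

View pics/w2c.png

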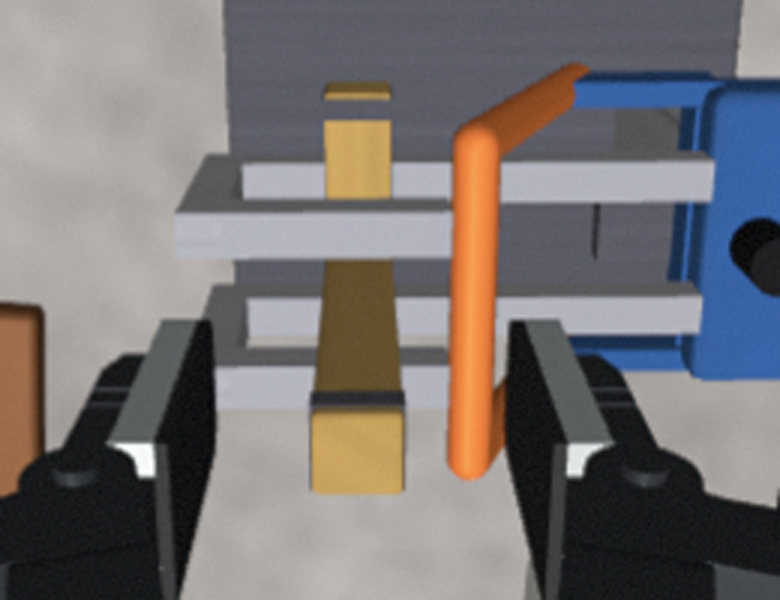

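The wrist crop shows the key top at about (358,450), midway between the pads (215 and 508). The rod is at x≈472, clear of the fingers. I'll descend 11 mm and close.

```bash
python3 -m crank '[[[0.2,0,0],[0,0,0],0.5],[[0.15,0,0],[0,0,0],0.5],[[0,0,0],[0,0,0],0.3],[[0,0,0],[0,0,0],0.2],[[0,0,0],[0,0,0],0.15],[[0,0,0],[0,0,0],0],[[0,0,0],[0,0,0],0],[[0,0,0],[0,0,0],0],[[0,0,0],[0,0,0],0],[[0,0,0],[0,0,0],0]]' 50
python3 -c "
from h import *
go([512.2,-216,180],.297);snap('wrist','w3');crop('w3',200,180,460,380,3,'w3c')"
```

```text
t: 5.35
tcp_pos: [512.7, -216.1, 181.2]
orientation: [-1.241, 1.57, -2.515]
wrist_force: [-0.5, -0.7, 0.3]
gripper_width: 0.132
t 5.35 tcp [ 512.7 -216.1  181.2] F [-0.5 -0.7  0.3] g 0.132
 tool y [ 0.956  0.293 -0.   ] d units(now axes) [ 0.041 -0.014 -0.008]
 turn units [-0.001  0.001  0.004] d units(final axes) [ 0.041 -0.014 -0.008]
```

View pics/w3c.png

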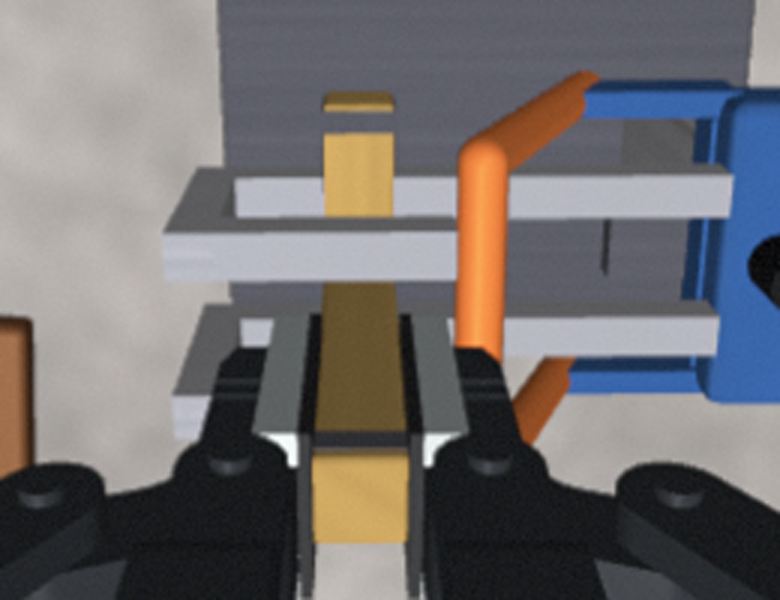

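```bash
python3 -c "
from h import *
u=np.array([np.cos(.297),np.sin(.297)])
for f,pts in dict(w3=[('rodmid',(482,160),148),('rodmid',(479,340),148),('key',(360,440),194),('keylow',(358,215),132),('lipfront',(165,240),150)],w2=[('rodmid',(477,140),148),('rodmid',(468,450),148),('key',(358,450),196),('lf',(177,215),150)]).items():
  for n,c,z in pts:
    q=atz(f,(200+c[0]/3,180+c[1]/3),z);print(f,n,z,q.round(1),'rel stand x',(u@(q[:2]-[512.7,-216.1])).round(1))
"
```

```text
w3 rodmid 148 [ 522.4 -184.2  148. ] rel stand x 18.6
w3 rodmid 148 [ 531.7 -213.   148. ] rel stand x 19.1
w3 key 194 [ 510.7 -210.1  194. ] rel stand x -0.1
w3 keylow 132 [ 508.3 -203.5  132. ] rel stand x -0.6
w3 lipfront 150 [ 479.1 -210.4  150. ] rel stand x -30.5
w2 rodmid 148 [ 522.4 -183.4  148. ] rel stand x 18.8
w2 rodmid 148 [ 539.3 -238.1  148. ] rel stand x 19.0
w2 key 196 [ 512.3 -216.2  196. ] rel stand x -0.5
w2 lf 150 [ 478.8 -209.6  150. ] rel stand x -30.5
```

The key is gripped: width 0.132, which is 11 mm. Keeper contact is expected at +8.8 mm and clearing at +20.8. I'll lift 1.5 mm to take the friction off, then slide 6 mm.

```bash
python3 -m crank '[[[-0.03,0,0],[0,0,0],0],[[-0.02,0,0],[0,0,0],0],[[0,0.05,0],[0,0,0],0],[[0,0.05,0],[0,0,0],0],[[0,0.05,0],[0,0,0],0],[[0,0.05,0],[0,0,0],0],[[0,0,0],[0,0,0],0],[[0,0,0],[0,0,0],0],[[0,0,0],[0,0,0],0],[[0,0,0],[0,0,0],0]]'
cat >> h.py <<'E'
def rel():
    s=sense();u=np.array([np.cos(.297),np.sin(.297)]);d=s['tcp_pos'][:2]-[512.7,-216.1];f=s['wrist_force']
    print('t',round(s['t'],2),'slide',(u@d).round(2),'side',(-u[1]*d[0]+u[0]*d[1]).round(2),'z',s['tcp_pos'][2].round(2),'Fx',(u@f[:2]).round(2),'F',f.round(1),'toolx',Rt(s)[:,0].round(3),'g',round(s['gripper_width'],3))
E
python3 -c "
from h import *
rel()"
```

```text
t: 6.4
tcp_pos: [518.5, -213.8, 182.1]
orientation: [-2.204, 1.569, 2.806]
wrist_force: [0.0, -1.0, -2.7]
gripper_width: 0.131
t 6.4 slide 6.19 side 0.49 z 182.06 Fx -0.26 F [ 0.  -1.  -2.7] toolx [-0.002  0.001 -1.   ] g 0.131
```

```bash
python3 -m crank '[[[0,0.05,0.015],[0,0,0],0],[[0,0.05,0],[0,0,0],0],[[0,0.05,0],[0,0,0],0],[[0,0.05,0],[0,0,0],0],[[0,0.05,0],[0,0,0],0],[[0,0,0],[0,0,0],0],[[0,0,0],[0,0,0],0],[[0,0,0],[0,0,0],0],[[0,0,0],[0,0,0],0],[[0,0,0],[0,0,0],0]]'
python3 -c "
from h import *
rel()
snap('scene','s2');snap('wrist','w4');crop('w4',200,180,460,380,3,'w4c');rel()"
```

```text
t: 7.4
tcp_pos: [522.6, -213.4, 181.3]
orientation: [-1.801, 1.561, -3.076]
wrist_force: [-3.3, -1.6, 0.0]
gripper_width: 0.134
t 7.4 slide 10.28 side -0.29 z 181.28 Fx -3.6 F [-3.3 -1.6  0. ] toolx [-0.009 -0.001 -1.   ] g 0.134
t 7.5 slide 10.3 side -0.28 z 181.27 Fx -3.86 F [-3.6 -1.4 -0.7] toolx [-0.009 -0.001 -1.   ] g 0.128
```

View pics/w4c.png

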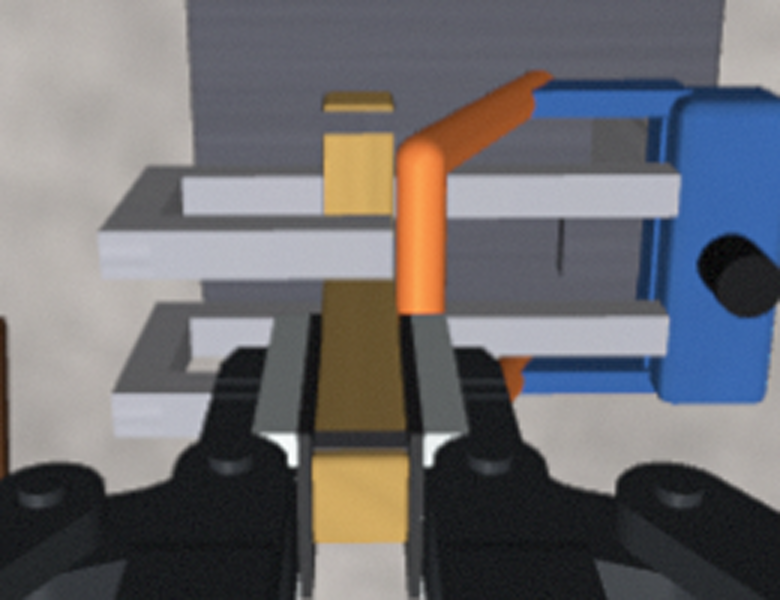

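Contact made at about 8.8 mm, with 3.6 N at 10.3 mm as expected. The lip end (393) now shows just ahead of the rod's front (398). I'll continue.

```bash
python3 -c "
from h import *
go([512.7,-216.1,182],.297)"
python3 -m crank '[[[-0.03,0.07,0],[0,0,0.08],0],[[0,0.07,0],[0,0,0],0],[[0,0.07,0],[0,0,0],0],[[0,0.05,0],[0,0,0],0],[[0,0.05,0],[0,0,0],0],[[0,0,0],[0,0,0],0],[[0,0,0],[0,0,0],0],[[0,0,0],[0,0,0],0],[[0,0,0],[0,0,0],0],[[0,0,0],[0,0,0],0]]'
python3 -c "
from h import *
rel();go([512.7,-216.1,182],.297)"
```

```text
t 7.5 tcp [ 522.6 -213.4  181.3] F [-3.6 -1.4 -0.7] g 0.128
 tool y [ 0.957  0.291 -0.009] d units(now axes) [-0.021 -0.343 -0.009]
 turn units [-0.014 -0.021  0.088] d units(final axes) [-0.024 -0.343 -0.009]
t: 8.5
tcp_pos: [526.7, -212.5, 181.3]
orientation: [-1.947, 1.56, 3.059]
wrist_force: [-4.3, -0.9, -0.4]
gripper_width: 0.133
t 8.5 slide 14.46 side -0.68 z 181.29 Fx -4.39 F [-4.3 -0.9 -0.4] toolx [-0.011  0.001 -1.   ] g 0.133
t 8.5 tcp [ 526.7 -212.5  181.3] F [-4.3 -0.9 -0.4] g 0.133
 tool y [ 0.957  0.289 -0.01 ] d units(now axes) [-0.019 -0.482 -0.021]
 turn units [-0.038 -0.038  0.096] d units(final axes) [-0.024 -0.482 -0.023]
```

```bash
python3 -m crank '[[[-0.04,0.07,-0.02],[0,0,0.12],0],[[-0.02,0.07,0],[0,0,0.05],0],[[-0.01,0.07,0],[0,0,0],0],[[-0.01,0.05,0],[0,0,0],0],[[-0.01,0.04,0],[0,0,0],0],[[0,0.03,0],[0,0,0],0],[[0,0.03,0],[0,0,0],0],[[0,0.02,0],[0,0,0],0],[[0,0.02,0],[0,0,0],0],[[0,0.02,0],[0,0,0],0]]'
python3 -c "
from h import *
rel();go([512.7,-216.1,182],.297);snap('wrist','w5');crop('w5',200,180,460,380,3,'w5c');rel()"
```

```text
t: 9.5
tcp_pos: [528.2, -212.2, 181.4]
orientation: [-2.157, 1.557, 2.844]
wrist_force: [-5.0, -1.3, 2.1]
gripper_width: 0.132
t 9.5 slide 15.98 side -0.84 z 181.36 Fx -5.18 F [-5.  -1.3  2.1] toolx [-0.014  0.004 -1.   ] g 0.132
t 9.5 tcp [ 528.2 -212.2  181.4] F [-5.  -1.3  2.1] g 0.132
 tool y [ 0.959  0.284 -0.012] d units(now axes) [-0.015 -0.533 -0.023]
 turn units [-0.088 -0.075  0.113] d units(final axes) [-0.021 -0.533 -0.028]
t 9.55 slide 15.98 side -0.83 z 181.37 Fx -6.13 F [-6.  -1.3  2. ] toolx [-0.014  0.004 -1.   ] g 0.131
```

View pics/w5c.png

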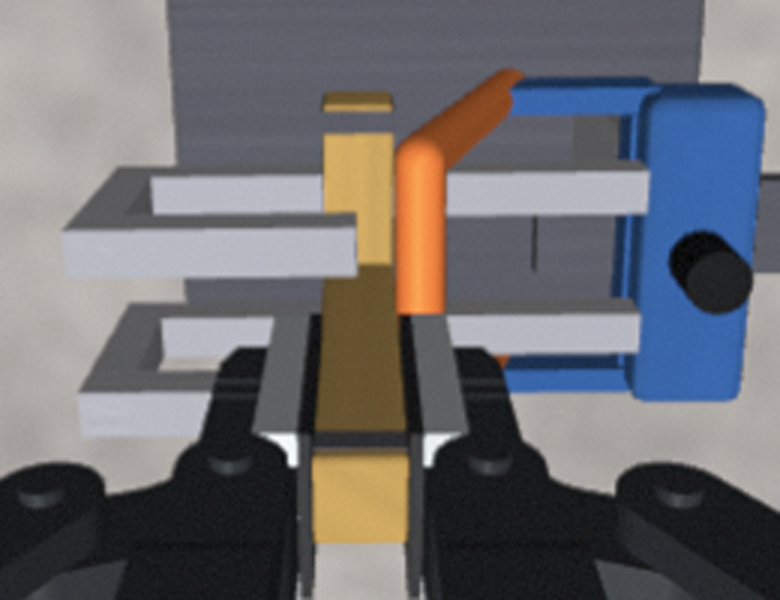

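The lip end is at px 357 against the key's front edge at 323, so about 5.5 mm more is needed to clear. The arm yields under the load, so I'll keep a forward bias in every row.

```bash
python3 -m crank '[[[-0.03,0.06,-0.01],[-0.02,-0.02,0.06],0],[[-0.03,0.06,-0.01],[-0.02,-0.02,0.06],0],[[-0.03,0.06,-0.01],[-0.02,-0.02,0.06],0],[[-0.02,0.06,-0.01],[0,0,0.04],0],[[-0.02,0.06,0],[0,0,0.04],0],[[-0.02,0.03,0],[0,0,0.03],0],[[-0.02,0.03,0],[0,0,0.03],0],[[-0.02,0.03,0],[0,0,0.03],0],[[-0.02,0.03,0],[0,0,0.03],0],[[-0.02,0.03,0],[0,0,0.03],0]]'
python3 -c "
from h import *
rel();go([512.7,-216.1,182],.297)"
```

```text
t: 10.55
tcp_pos: [529.0, -211.8, 182.0]
orientation: [2.143, 1.558, 0.86]
wrist_force: [-4.9, -1.7, -2.5]
gripper_width: 0.132
t 10.55 slide 16.85 side -0.7 z 182.04 Fx -5.19 F [-4.9 -1.7 -2.5] toolx [ 0.008  0.009 -1.   ] g 0.132
t 10.55 tcp [ 529.  -211.8  182. ] F [-4.9 -1.7 -2.5] g 0.132
 tool y [0.959 0.284 0.01 ] d units(now axes) [-0.004 -0.562 -0.018]
 turn units [-0.082 -0.063 -0.099] d units(final axes) [ 0.001 -0.562 -0.023]
```

```bash
python3 -m crank '[[[-0.02,0.09,-0.01],[-0.03,-0.03,0],0],[[-0.01,0.09,-0.01],[-0.03,-0.03,0],0],[[-0.01,0.09,-0.01],[-0.03,-0.02,0],0],[[-0.01,0.09,0],[-0.02,0,0],0],[[-0.01,0.09,0],[-0.02,0,0],0],[[-0.01,0.05,0],[0,0,0],0],[[-0.01,0.05,0],[0,0,0],0],[[-0.01,0.04,0],[0,0,0],0],[[-0.01,0.04,0],[0,0,0],0],[[-0.01,0.04,0],[0,0,0],0]]'
python3 -c "
from h import *
rel();go([512.7,-216.1,182],.297)
snap('wrist','w6');crop('w6',200,180,460,380,3,'w6c')"
```

```text
t: 11.55
tcp_pos: [532.2, -211.0, 181.4]
orientation: [-1.754, 1.549, -3.03]
wrist_force: [-6.3, -2.0, 1.0]
gripper_width: 0.129
t 11.55 slide 20.16 side -0.88 z 181.38 Fx -6.65 F [-6.3 -2.   1. ] toolx [-0.022 -0.002 -1.   ] g 0.129
t 11.55 tcp [ 532.2 -211.   181.4] F [-6.3 -2.   1. ] g 0.129
 tool y [ 0.957  0.29  -0.021] d units(now axes) [-0.006 -0.673 -0.028]
 turn units [-0.024 -0.038  0.205] d units(final axes) [-0.021 -0.672 -0.029]
```

View pics/w6c.png

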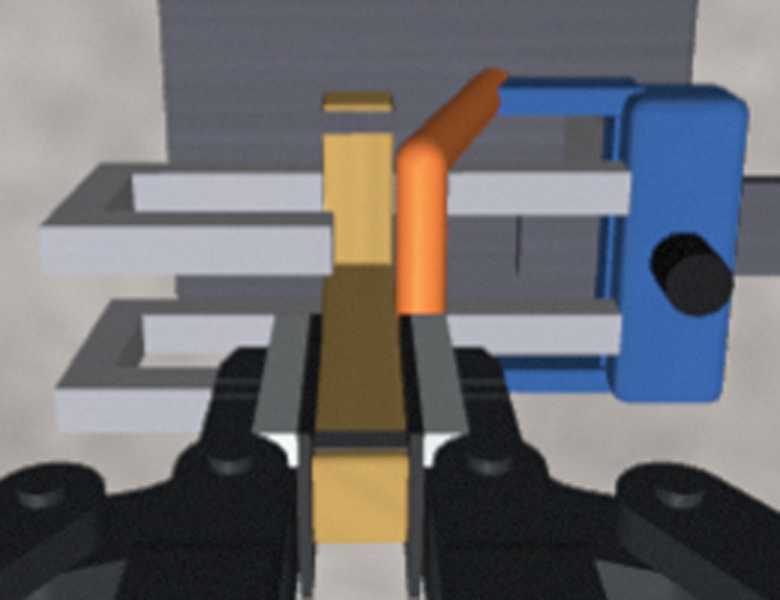

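The lip end (333) is now 10 px from the key's front (323), so about 1.6 mm remains. I'll push about 3 mm more, counting the tilt correction.

```bash
python3 -m crank '[[[-0.02,0.07,-0.01],[0,-0.01,0.06],0],[[-0.01,0.07,-0.01],[0,-0.01,0.06],0],[[-0.01,0.07,-0.01],[0,-0.01,0.05],0],[[-0.01,0.07,0],[0,0,0.04],0],[[-0.01,0.07,0],[0,0,0.04],0],[[-0.01,0.05,0],[0,0,0.03],0],[[-0.01,0.05,0],[0,0,0.03],0],[[-0.01,0.05,0],[0,0,0.03],0],[[-0.01,0.05,0],[0,0,0.03],0],[[-0.01,0.05,0],[0,0,0.03],0]]'
python3 -c "
from h import *
rel();go([512.7,-216.1,182],.297)
snap('wrist','w7');crop('w7',200,180,460,380,3,'w7c')"
```

```text
t: 12.6
tcp_pos: [533.7, -210.7, 181.3]
orientation: [-2.137, 1.559, 2.862]
wrist_force: [-7.5, -1.5, 1.8]
gripper_width: 0.13
t 12.6 slide 21.69 side -1.01 z 181.33 Fx -7.63 F [-7.5 -1.5  1.8] toolx [-0.011  0.003 -1.   ] g 0.13
t 12.6 tcp [ 533.7 -210.7  181.3] F [-7.5 -1.5  1.8] g 0.13
 tool y [ 0.959  0.283 -0.01 ] d units(now axes) [-0.015 -0.724 -0.026]
 turn units [-0.097 -0.06   0.093] d units(final axes) [-0.022 -0.723 -0.034]
```

View pics/w7c.png

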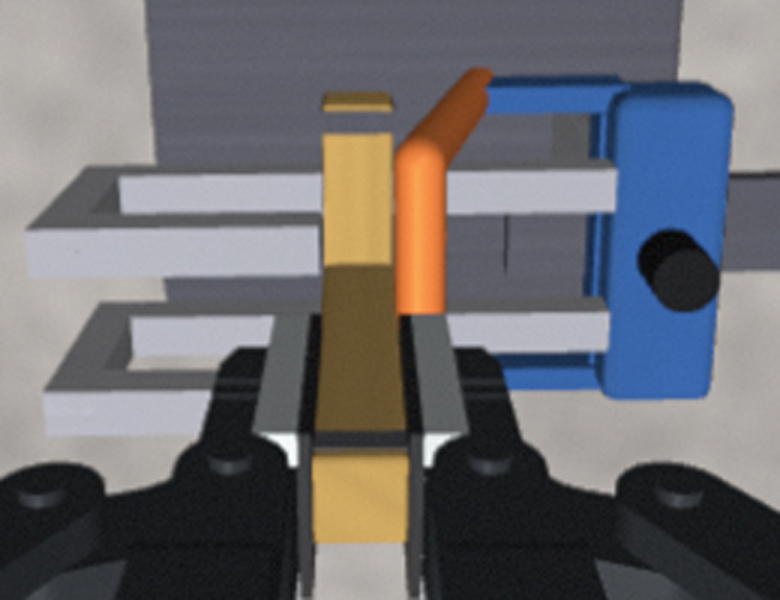

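The key's front (322) is now just behind the lip end (321). The keeper is at about 12.5 mm against a limit of 16.5. I'll add about 1 mm of margin.

```bash
python3 -m crank '[[[-0.02,0.07,-0.01],[-0.03,-0.02,0.05],0],[[-0.02,0.07,-0.01],[-0.03,-0.02,0.05],0],[[-0.01,0.07,-0.01],[-0.02,-0.01,0.04],0],[[-0.01,0.06,0],[0,0,0.03],0],[[-0.01,0.06,0],[0,0,0.03],0],[[-0.01,0.05,0],[0,0,0.03],0],[[-0.01,0.05,0],[0,0,0.03],0],[[-0.01,0.05,0],[0,0,0.03],0],[[-0.01,0.05,0],[0,0,0.03],0],[[-0.01,0.05,0],[0,0,0.03],0]]'
python3 -c "
from h import *
rel();go([512.7,-216.1,182],.297)
snap('wrist','w8');crop('w8',200,180,460,380,3,'w8c')"
```

```text
t: 13.65
tcp_pos: [534.2, -210.7, 181.3]
orientation: [-2.598, 1.563, 2.403]
wrist_force: [-7.6, -1.3, 2.4]
gripper_width: 0.127
t 13.65 slide 22.13 side -1.07 z 181.33 Fx -7.64 F [-7.6 -1.3  2.4] toolx [-0.006  0.005 -1.   ] g 0.127
t 13.65 tcp [ 534.2 -210.7  181.3] F [-7.6 -1.3  2.4] g 0.127
 tool y [ 0.959  0.284 -0.004] d units(now axes) [-0.019 -0.738 -0.029]
 turn units [-0.086 -0.064  0.038] d units(final axes) [-0.022 -0.738 -0.036]
```

View pics/w8c.png

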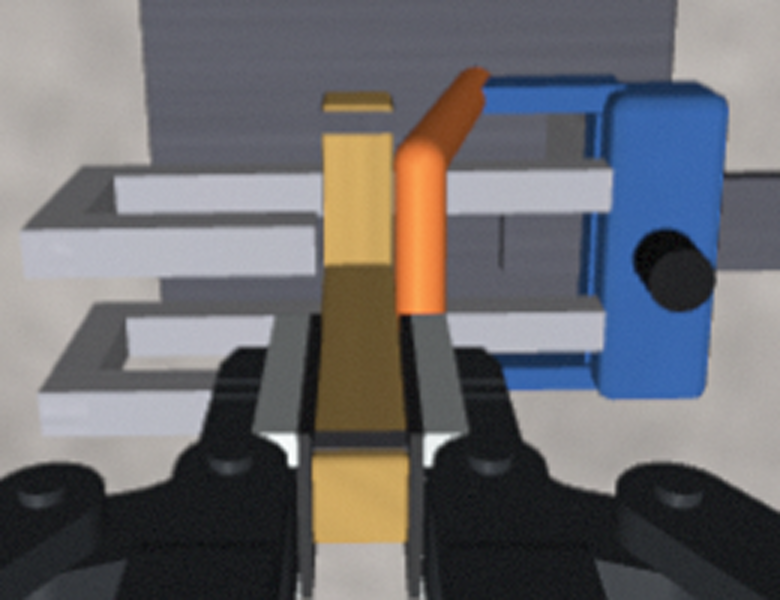

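The lip end (316) is about 1.1 mm clear of the key front (323), and the keeper is at about 13.5 mm (0.245 rad). I'll start a slow lift while holding the forward bias.

```bash
python3 -m crank '[[[-0.03,0.055,-0.01],[-0.02,-0.01,0.02],0],[[-0.05,0.055,-0.01],[-0.02,-0.01,0.02],0],[[-0.06,0.055,0],[0,0,0.02],0],[[-0.06,0.055,0],[0,0,0.02],0],[[-0.06,0.055,0],[0,0,0.02],0],[[-0.06,0.055,0],[0,0,0.02],0],[[-0.06,0.055,0],[0,0,0.02],0],[[-0.06,0.055,0],[0,0,0.02],0],[[-0.04,0.055,0],[0,0,0.02],0],[[-0.02,0.055,0],[0,0,0.02],0]]'
python3 -c "
from h import *
rel();go([512.7,-216.1,182],.297)
snap('wrist','w9');crop('w9',200,180,460,380,3,'w9c')"
```

```text
t: 14.7
tcp_pos: [532.9, -210.4, 185.5]
orientation: [-2.343, 1.549, 2.655]
wrist_force: [-6.5, -1.8, 1.9]
gripper_width: 0.132
t 14.7 slide 20.97 side -0.45 z 185.54 Fx -6.76 F [-6.5 -1.8  1.9] toolx [-0.019  0.01  -1.   ] g 0.132
t 14.7 tcp [ 532.9 -210.4  185.5] F [-6.5 -1.8  1.9] g 0.132
 tool y [ 0.959  0.282 -0.015] d units(now axes) [ 0.129 -0.697 -0.005]
 turn units [-0.11  -0.144  0.146] d units(final axes) [ 0.118 -0.699 -0.015]
```

View pics/w9c.png

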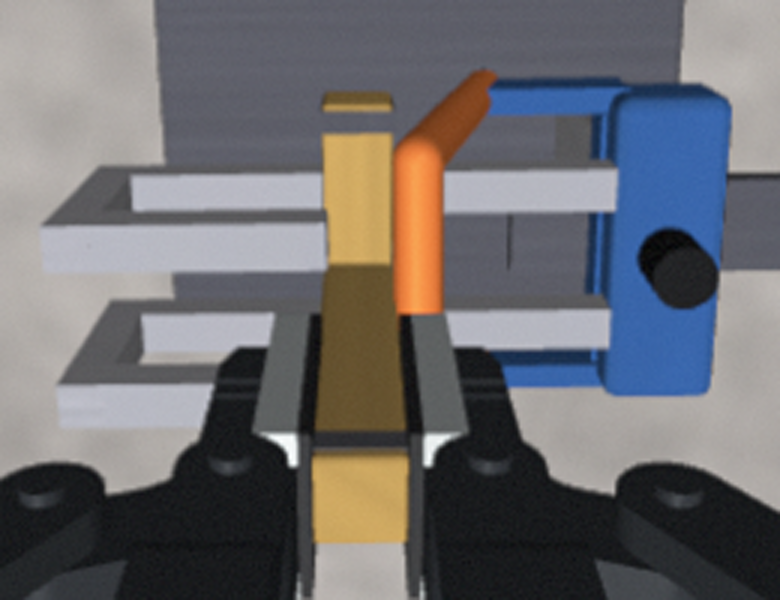

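The hold slackened: the lip end (327) overlaps the key front (323) by about 0.7 mm. The key is still below the lips, with its centre at about 130 mm. I'll push forward again without lifting.

```bash
python3 -m crank '[[[0,0.08,0],[-0.03,-0.04,0.08],0],[[0,0.08,0],[-0.03,-0.04,0.08],0],[[0,0.08,0],[-0.03,-0.03,0.06],0],[[0,0.07,0],[0,0,0.05],0],[[0,0.07,0],[0,0,0.04],0],[[0,0.06,0],[0,0,0.04],0],[[0,0.06,0],[0,0,0.04],0],[[0,0.06,0],[0,0,0.04],0],[[0,0.06,0],[0,0,0.04],0],[[0,0.06,0],[0,0,0.04],0]]'
python3 -c "
from h import *
rel();go([512.7,-216.1,182],.297)
snap('wrist','w10');crop('w10',200,180,460,380,3,'w10c')"
```

```text
t: 15.75
tcp_pos: [534.3, -210.8, 181.5]
orientation: [2.889, 1.56, 1.605]
wrist_force: [-8.9, -1.8, 2.1]
gripper_width: 0.13
t 15.75 slide 22.2 side -1.21 z 181.45 Fx -9.01 F [-8.9 -1.8  2.1] toolx [-0.    0.01 -1.  ] g 0.13
t 15.75 tcp [ 534.3 -210.8  181.5] F [-8.9 -1.8  2.1] g 0.13
 tool y [0.959 0.283 0.003] d units(now axes) [-0.02  -0.74  -0.033]
 turn units [-0.096 -0.097 -0.026] d units(final axes) [-0.018 -0.74  -0.04 ]
```

View pics/w10c.png

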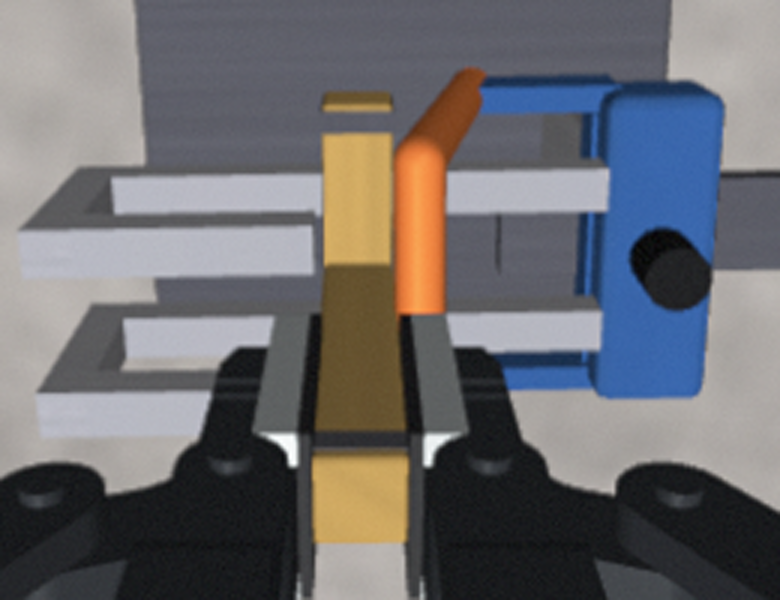

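It is 1.5 mm clear (lip 314, key 323) with the keeper at about 13.8 mm, inside the limit. Slack builds up per row, so I'll lift quickly now with a firmer grip.

```bash
python3 -m crank '[[[-0.12,0.06,-0.01],[-0.01,-0.01,0.04],0],[[-0.25,0.06,-0.01],[-0.01,-0.01,0.04],0],[[-0.3,0.06,0],[0,0,0.04],0],[[-0.3,0.06,0],[0,0,0.04],0],[[-0.3,0.06,0],[0,0,0.04],0],[[-0.3,0.05,0],[0,0,0.04],0],[[-0.3,0.04,0],[0,0,0.03],0],[[-0.2,0.03,0],[0,0,0.03],0],[[-0.1,0.03,0],[0,0,0.03],0],[[-0.05,0.03,0],[0,0,0.03],0]]' 100
python3 -c "
from h import *
rel();go([512.7,-216.1,182],.297)
snap('wrist','w11');crop('w11',200,180,460,380,3,'w11c');snap('scene','s11');crop('s11',170,150,330,340,3,'s11c')"
```

```text
t: 16.8
tcp_pos: [531.6, -210.0, 240.0]
orientation: [2.729, 1.549, 1.444]
wrist_force: [-5.5, -2.5, -4.2]
gripper_width: 0.122
t 16.8 slide 19.87 side 0.34 z 240.04 Fx -6.0 F [-5.5 -2.5 -4.2] toolx [ 0.003  0.022 -1.   ] g 0.122
t 16.8 tcp [ 531.6 -210.   240. ] F [-5.5 -2.5 -4.2] g 0.122
 tool y [0.959 0.282 0.009] d units(now axes) [ 1.928 -0.679  0.057]
 turn units [-0.107 -0.191 -0.085] d units(final axes) [ 1.935 -0.662  0.011]
```

View pics/w11c.png

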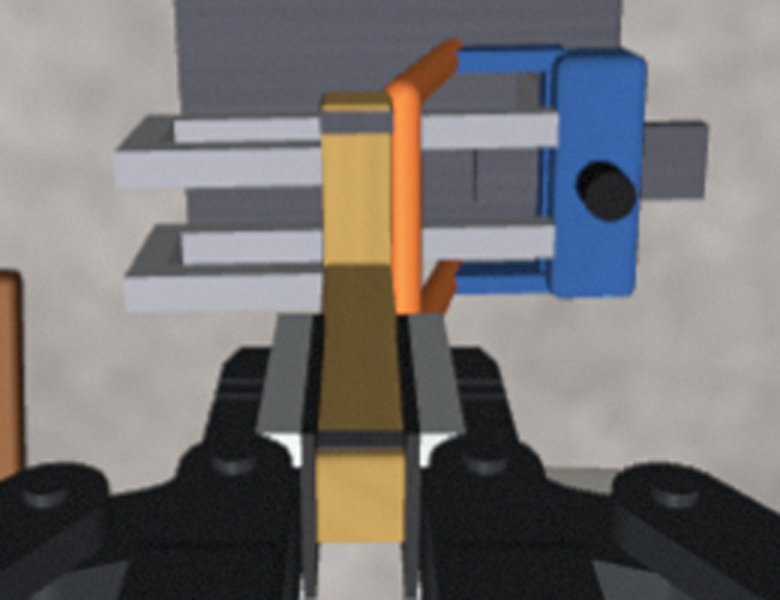

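View pics/s11c.png

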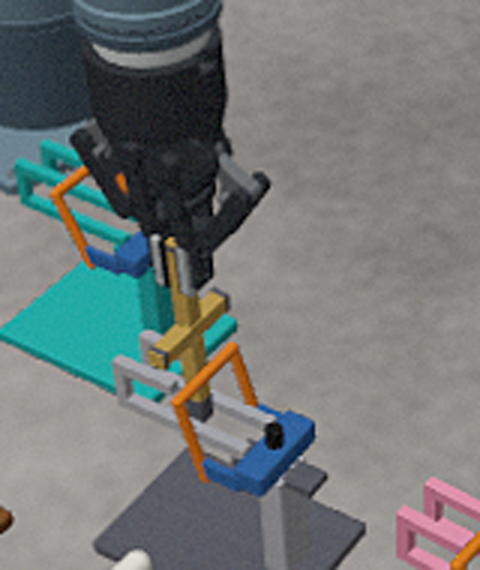

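The key is out, with its crossbar above the lips (scene crop about 190,330), and the lower arm still leans on the rod. I'll ease back to let the keeper close and lift clear.

```bash
python3 -m crank '[[[-0.15,-0.04,0],[-0.04,-0.06,-0.03],0],[[-0.2,-0.08,0],[-0.04,-0.06,-0.03],0],[[-0.2,-0.1,0],[-0.03,-0.05,-0.02],0],[[-0.25,-0.1,0],[0,0,0],0],[[-0.3,-0.1,0],[0,0,0],0],[[-0.3,-0.08,0],[0,0,0],0],[[-0.4,0,0],[0,0,0],0],[[-0.4,0,0],[0,0,0],0],[[-0.3,0,0],[0,0,0],0],[[-0.1,0,0],[0,0,0],0]]'
python3 -c "
from h import *
rel();go([547.5,140.5,320],.297)
snap('wrist','w12');crop('w12',160,100,480,380,2,'w12c');snap('scene','s12');crop('s12',170,150,330,340,3,'s12c')"
```

```text
t: 17.9
tcp_pos: [521.3, -213.3, 329.1]
orientation: [1.277, 1.556, 0.007]
wrist_force: [0.6, 0.4, -2.7]
gripper_width: 0.119
t 17.9 slide 9.01 side 0.21 z 329.07 Fx 0.69 F [ 0.6  0.4 -2.7] toolx [ 0.015  0.    -1.   ] g 0.119
t 17.9 tcp [ 521.3 -213.3  329.1] F [ 0.6  0.4 -2.7] g 0.119
 tool y [0.955 0.297 0.014] d units(now axes) [  0.316   4.328 -11.004]
 turn units [ 0.039  0.04  -0.134] d units(final axes) [  0.302   4.288 -11.02 ]
```

View pics/w12c.png

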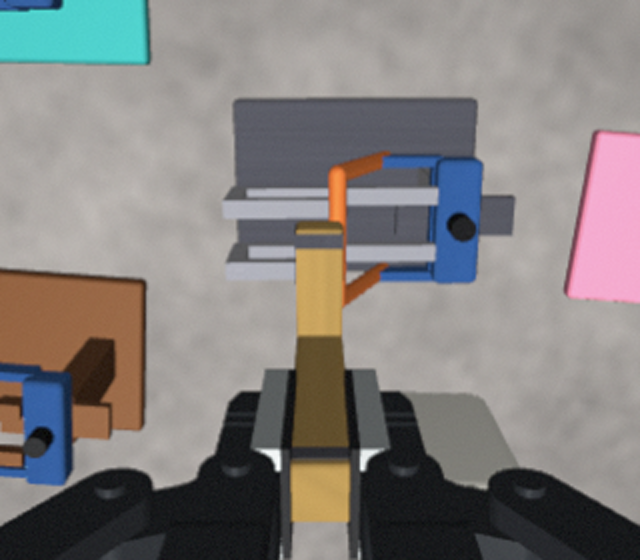

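View pics/s12c.png

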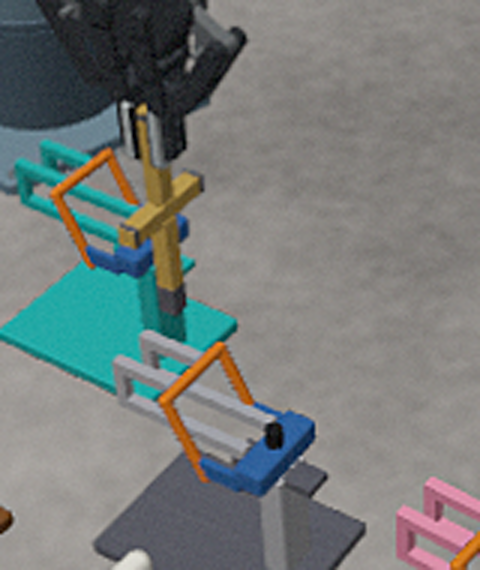

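The key is free and the keeper is shut again. I'll carry it to the pot.

```bash
python3 -m crank '[[[0,0.2,-0.5],[0.04,0.04,-0.13],0],[[0,0.39,-1],[0,0,0],0],[[0,0.39,-1],[0,0,0],0],[[0,0.39,-1],[0,0,0],0],[[0,0.39,-1],[0,0,0],0],[[0,0.39,-1],[0,0,0],0],[[0,0.39,-1],[0,0,0],0],[[0,0.39,-1],[0,0,0],0],[[0,0.39,-1],[0,0,0],0],[[0,0.39,-1],[0,0,0],0]]'
python3 -c "
from h import *
go([547.5,140.5,290],.297)"
```

```text
t: 19.0
tcp_pos: [542.6, 95.4, 320.5]
orientation: [-1.752, 1.558, -3.039]
wrist_force: [0.1, 0.5, -2.3]
gripper_width: 0.118
t 19.0 tcp [542.6  95.4 320.5] F [ 0.1  0.5 -2.3] g 0.118
 tool y [ 0.96   0.28  -0.013] d units(now axes) [ 1.011  0.591 -1.394]
 turn units [-0.125 -0.023  0.123] d units(final axes) [ 1.016  0.597 -1.389]
```

```bash
python3 -m crank '[[[0.2,0.3,-0.6],[-0.1,0,0.12],0],[[0.2,0.2,-0.4],[0,0,0],0],[[0.2,0.1,-0.15],[0,0,0],0],[[0.1,0,0],[0,0,0],0],[[0.1,0,0],[0,0,0],0],[[0,0,0],[0,0,0],0],[[0,0,0],[0,0,0],0],[[0,0,0],[0,0,0],0],[[0,0,0],[0,0,0],0],[[0,0,0],[0,0,0],0]]'
python3 -c "
from h import *
go([547.5,140.5,290],.297)
snap('wrist','w13');snap('scene','s13');snap('top','t13');crop('s13',300,80,440,280,3,'s13c')"
```

```text
t: 20.0
tcp_pos: [548.6, 136.7, 292.8]
orientation: [-2.341, 1.565, 2.669]
wrist_force: [0.2, 0.6, -2.1]
gripper_width: 0.122
t 20.0 tcp [548.6 136.7 292.8] F [ 0.2  0.6 -2.1] g 0.122
 tool y [ 0.956  0.293 -0.004] d units(now axes) [ 0.095  0.003 -0.13 ]
 turn units [ 0.008 -0.039  0.04 ] d units(final axes) [ 0.094  0.003 -0.131]
```

View pics/w13.png

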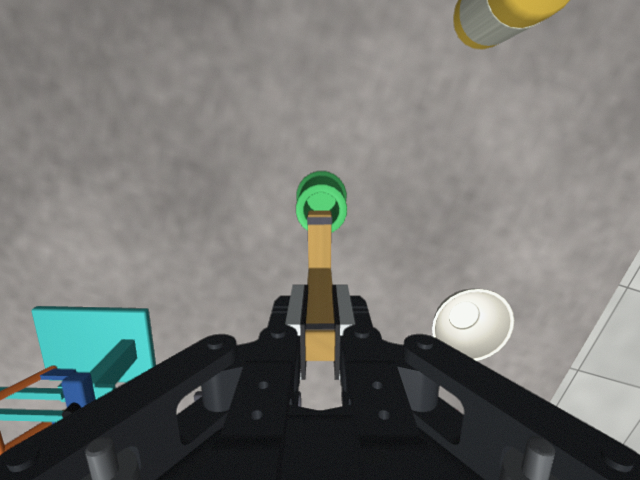

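View pics/s13c.png

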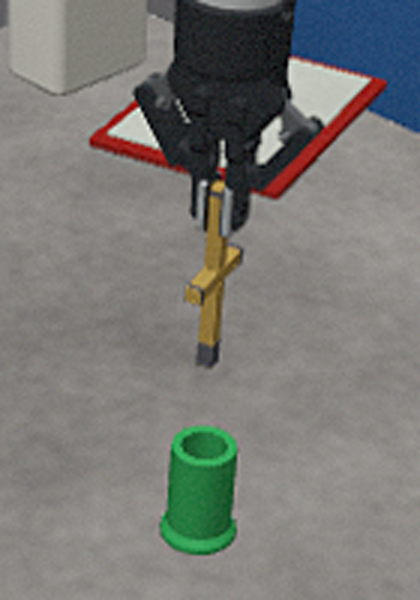

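```bash
python3 -c "
from h import *
crop('w13',280,150,360,250,7,'w13c')"
```

```text
(no output)
```

View pics/w13c.png

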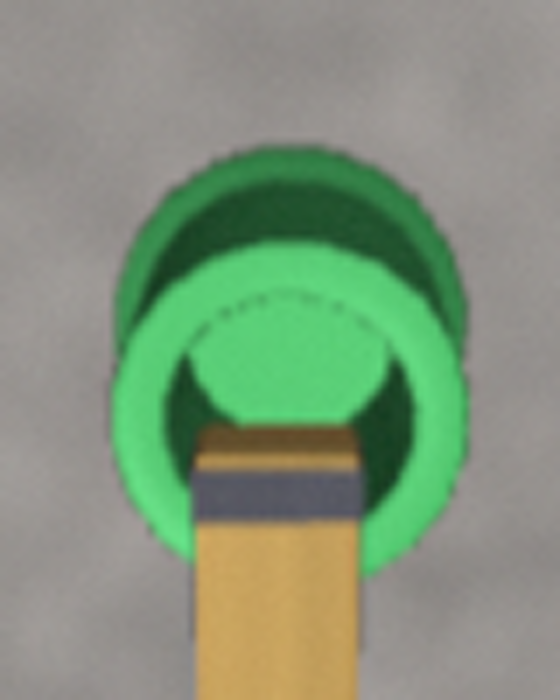

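```bash
python3 -c "
from h import *
P=atz('w13',(280+289.5/7,150+414/7),85);print(P)
print('tri',tri(('w13',(280+289.5/7,150+414/7)),('s0',(340+226/8,210+148/8)),('t0',(220+227/8,220+232/8))))
s=sense();M=Rt(s)
e=s['tcp_pos']+M@np.array([131.2,0,0]);print('key end pred',e,proj('w13',e),'seen bottom face mid ~',(280+277/7,150+448/7))
print('key top pred',proj('s13',s['tcp_pos']+M@np.array([-14.8,0,0])),'end',proj('s13',e),'crossing',proj('s13',s['tcp_pos']+M@np.array([55.2,0,0])))
"
```

```text
[547.66311681 140.30560897  85.        ]
tri (array([547.69337481, 140.42964114,  83.69913582]), [0.37238824038246127, 1.8153383760430848, 1.6248204117090783])
key end pred [547.77276161 137.2958476  161.53857655] [[320.20235453 233.33143424]] seen bottom face mid ~ (319.57142857142856, 214.0)
key top pred [[373.19254444 141.55605987]] end [[368.64888805 200.7139891 ]] crossing [[370.94906578 170.96658723]]
```

```bash
python3 -c "
from h import *
s=sense();M=Rt(s)
q=lambda *v: proj('w13',s['tcp_pos']+M@np.array(v,float))[0].round(1)
print('xbar end top/bottom',q(49.2,0,-34),q(61.2,0,-34),'root',q(49.2,0,-6),'top edge near/far',q(-14.8,0,6),q(-14.8,0,-6))
"; python3 -c "
from h import *
crop('t13',220,200,300,280,7,'t13c')
im=cv2.imread('pics/s13.png')[130:220,340:400];cv2.imwrite('pics/s13d.png',cv2.resize(im,None,fx=6,fy=6))"
```

```text
xbar end top/bottom [320.2 212.1] [320.2 207.3] root [320.2 264.6] top edge near/far [320.2 359.4] [320.2 329.8]
```

View pics/s13d.png

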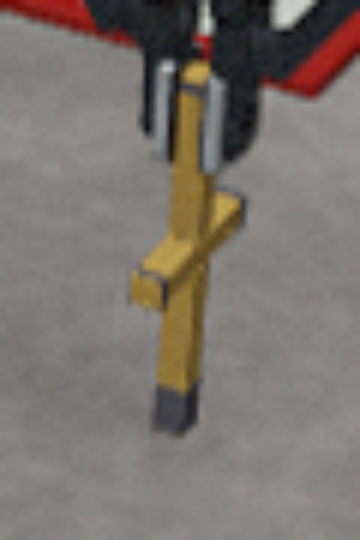

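The pot's mouth is at (547.7, 140.4) with the views agreeing to under 2 mm. The key end is where predicted: scene (369,201) against (368.6,200.7). I'll align and then descend.

```bash
python3 -m crank '[[[0.1,0,-0.08],[0,-0.03,0.03],0],[[0.3,0,-0.04],[0,0,0],0],[[0.4,0,0],[0,0,0],0],[[0.4,0,0],[0,0,0],0],[[0.3,0,0],[0,0,0],0],[[0.2,0,0],[0,0,0],0],[[0.1,0,0],[0,0,0],0],[[0,0,0],[0,0,0],0],[[0,0,0],[0,0,0],0],[[0,0,0],[0,0,0],0]]'
python3 -c "
from h import *
go([547.7,140.4,150],.297)"
```

```text
t: 21.15
tcp_pos: [546.5, 140.9, 232.8]
orientation: [-1.983, 1.568, 3.028]
wrist_force: [0.8, 0.2, -2.1]
gripper_width: 0.121
t 21.15 tcp [546.5 140.9 232.8] F [ 0.8  0.2 -2.1] g 0.121
 tool y [ 0.956  0.294 -0.003] d units(now axes) [2.758 0.04  0.031]
 turn units [ 0.018 -0.012  0.028] d units(final axes) [2.758 0.032 0.027]
```

Key end is now at about 102 mm, still above the rim. I'll take a quick look before entering.

```bash
python3 -c "
from h import *
snap('scene','s14');crop('s14',320,120,420,280,4,'s14c')"
```

```text
(no output)
```

View pics/s14c.png

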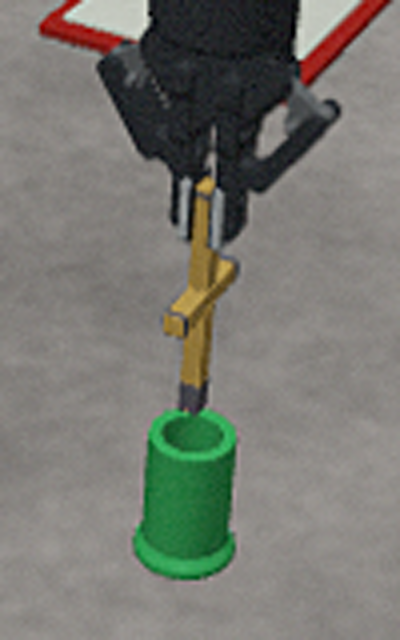

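The key end (193,405) is above the rim centre (192,434), so the line is right. Lowering.

```bash
python3 -m crank '[[[0.15,0.03,0.02],[0,0,0.02],0],[[0.3,0,0],[0,0,0],0],[[0.4,0,0],[0,0,0],0],[[0.4,0,0],[0,0,0],0],[[0.4,0,0],[0,0,0],0],[[0.4,0,0],[0,0,0],0],[[0.3,0,0],[0,0,0],0],[[0.15,0,0],[0,0,0],0],[[0.05,0,0],[0,0,0],0],[[0,0,0],[0,0,0],0]]'
python3 -c "
from h import *
go([547.7,140.4,146],.297)"
```

```text
t: 22.2
tcp_pos: [547.3, 140.5, 148.6]
orientation: [-2.24, 1.568, 2.771]
wrist_force: [0.1, 0.7, -1.5]
gripper_width: 0.121
t 22.2 tcp [547.3 140.5 148.6] F [ 0.1  0.7 -1.5] g 0.121
 tool y [ 0.956  0.294 -0.002] d units(now axes) [0.086 0.013 0.008]
 turn units [ 0.018 -0.014  0.017] d units(final axes) [0.086 0.013 0.007]
```

```bash
python3 -m crank '[[[0.03,0,0],[0,0,0],0],[[0.03,0,0],[0,0,0],0],[[0.03,0,0],[0,0,0],0],[[0.02,0,0],[0,0,0],0],[[0,0,0],[0,0,0],0],[[0,0,0],[0,0,0],0],[[0,0,0],[0,0,0],0],[[0,0,0],[0,0,0],0],[[0,0,0],[0,0,0],0],[[0,0,0],[0,0,0],0]]' 40
python3 -c "
from h import *
go([547.7,140.4,146],.297);snap('scene','s15');crop('s15',320,120,420,280,4,'s15c')"
```

```text
t: 23.2
tcp_pos: [548.6, 140.9, 146.9]
orientation: [2.125, 1.569, 0.853]
wrist_force: [0.5, -0.6, -1.8]
gripper_width: 0.122
t 23.2 tcp [548.6 140.9 146.9] F [ 0.5 -0.6 -1.8] g 0.122
 tool y [0.956 0.294 0.002] d units(now axes) [ 0.031 -0.034  0.009]
 turn units [ 0.016 -0.011 -0.017] d units(final axes) [ 0.031 -0.034  0.009]
```

View pics/s15c.png

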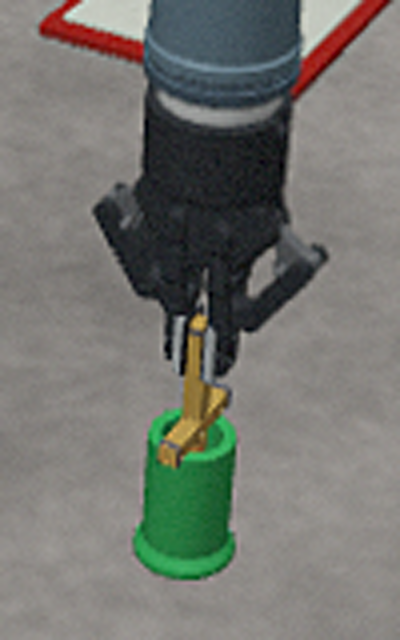

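The arm is in the pot, but the wrist still carries the key's weight (-1.8 N). I'll lower until it unloads.

```bash
python3 -m crank '[[[0.03,-0.02,0],[0,0,0],0],[[0.03,0,0],[0,0,0],0],[[0.03,0,0],[0,0,0],0],[[0.03,0,0],[0,0,0],0],[[0.02,0,0],[0,0,0],0],[[0,0,0],[0,0,0],0],[[0,0,0],[0,0,0],0],[[0,0,0],[0,0,0],0],[[0,0,0],[0,0,0],0],[[0,0,0],[0,0,0],0]]' 40
python3 -c "
from h import *
go([547.7,140.4,146],.297)"
```

```text
t: 24.25
tcp_pos: [548.5, 141.0, 146.4]
orientation: [1.26, 1.568, -0.013]
wrist_force: [-1.1, -0.4, 0.7]
gripper_width: 0.121
t 24.25 tcp [548.5 141.  146.4] F [-1.1 -0.4  0.7] g 0.121
 tool y [0.956 0.294 0.003] d units(now axes) [ 0.012 -0.03   0.011]
 turn units [ 0.012  0.009 -0.028] d units(final axes) [ 0.012 -0.03   0.011]
```

The wrist is now at +0.7 N and did not move down further, so the key rests on the rim. I'll open gently and retreat straight up.

```bash
python3 -m crank '[[[0,0,0],[0,0,0],0.16],[[0,0,0],[0,0,0],0.2],[[0,0,0],[0,0,0],0.25],[[0,0,0],[0,0,0],0.35],[[0,0,0],[0,0,0],0.45],[[0,0,0],[0,0,0],0.5],[[0,0,0],[0,0,0],0.5],[[0,0,0],[0,0,0],0.5],[[0,0,0],[0,0,0],0.5],[[0,0,0],[0,0,0],0.5]]' 20
python3 -c "
from h import *
go([547.7,140.4,146],.297);snap('wrist','w16');crop('w16',200,180,460,380,3,'w16c')"
```

```text
t: 25.25
tcp_pos: [549.1, 141.3, 146.4]
orientation: [1.443, 1.566, 0.171]
wrist_force: [0.4, -0.9, 0.3]
gripper_width: 0.499
t 25.25 tcp [549.1 141.3 146.4] F [ 0.4 -0.9  0.3] g 0.499
 tool y [0.956 0.294 0.004] d units(now axes) [ 0.013 -0.054  0.015]
 turn units [ 0.013  0.005 -0.042] d units(final axes) [ 0.013 -0.054  0.015]
```

View pics/w16c.png

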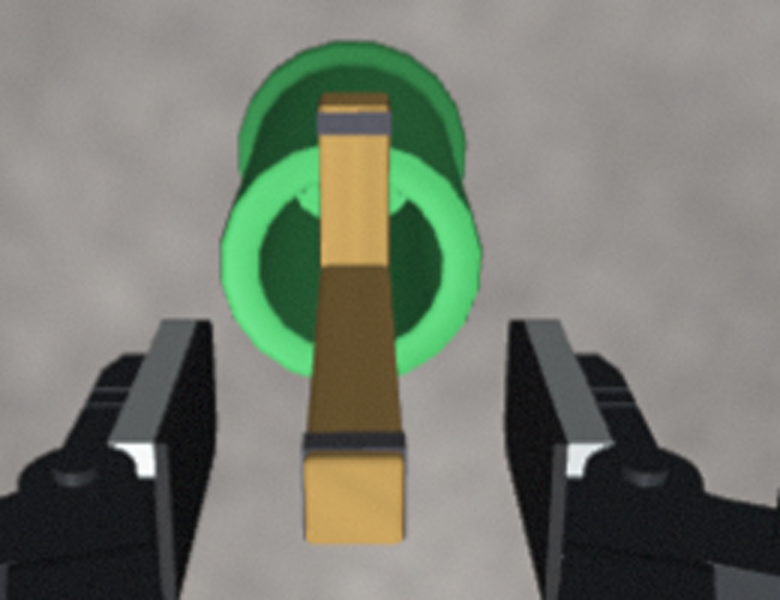

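The wrist view shows the key standing upright at about (355,450), centred in the pot's mouth (351,262) with the crossbar across the rim. The pads are clear on both sides, so I'll retreat up.

```bash
python3 -m crank '[[[-0.1,0,0],[0,0,0],0.5],[[-0.2,0,0],[0,0,0],0.5],[[-0.3,0,0],[0,0,0],0.5],[[-0.5,0,0],[0,0,0],0.5],[[-0.7,0,0],[0,0,0],0.5],[[-0.8,0,0],[0,0,0],0.5],[[-0.6,0,0],[0,0,0],0.5],[[-0.3,0,0],[0,0,0],0.5],[[0,0,0],[0,0,0],0.5],[[0,0,0],[0,0,0],0.5]]'
python3 -c "
from h import *
go([547.7,140.4,146],.297);snap('scene','s17');crop('s17',320,120,420,280,4,'s17c');snap('wrist','w17')
crop('s17',160,180,420,380,3,'s17d')"
```

```text
t: 26.3
tcp_pos: [549.1, 141.9, 262.6]
orientation: [1.482, 1.562, 0.211]
wrist_force: [-1.0, -0.0, -0.6]
gripper_width: 0.497
t 26.3 tcp [549.1 141.9 262.6] F [-1.  -0.  -0.6] g 0.497
 tool y [0.956 0.295 0.009] d units(now axes) [ 3.884 -0.095  0.032]
 turn units [ 0.021  0.007 -0.085] d units(final axes) [ 3.885 -0.06   0.035]
```

View pics/s17d.png

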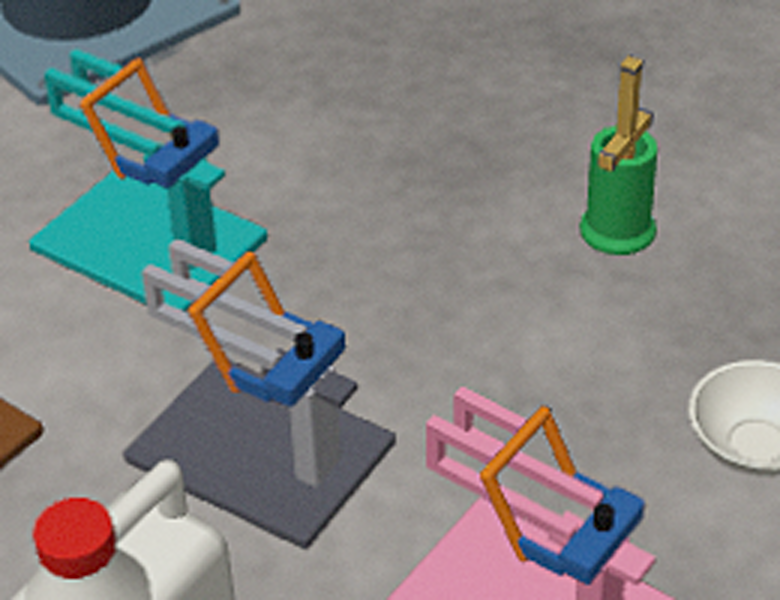

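View pics/w17.png

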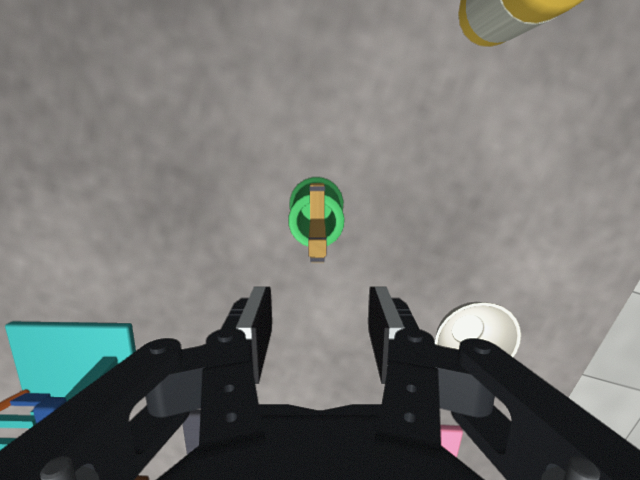

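The key stands upright in the pot (scene crop 628,130), the keeper is shut, and the dish, jug and bottle haven't moved. The gripper is clear, so I'll hand in.

```bash
python3 -c "
from cell import finish_job
print(finish_job())"
```

```text
the job is handed in; nothing more can be done
None
```

The key is off the hook and standing in the green pot, and I handed the job in at about 26 s of the 58 s allowed; no verdict was reported.

- **On the hook:** I gripped the key by its upper arm and slid it about 22 mm. I judged the keeper at about 13.8 mm (0.25 rad) from wrist pictures, since nothing reads its angle directly. The highest wrist force along the slide I read was about 9 N, taken only between moves.
- **One slip:** the first slow lift slackened. The key slid back about 0.7 mm under the lips while still below them. I pushed it clear again before lifting it out quickly.
- **In the pot:** I lowered the key until the wrist unloaded, then let go and backed straight up. The last pictures show it upright and centred in the mouth with its crossbar on the rim.
- **Everything else:** the keeper is shut and the gripper touches nothing. The jug, bottle and dish look undisturbed, judged by eye and not measured.
- **Disagreement:** the camera views of the pot differ by up to 2 mm, within their stated calibration.

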